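# Clamp the drill bit and show it to the inspection camera

## Task

The chuck stands nose down in the setting stand with a loose drill bit in its jaws: turn the chuck's ribbed sleeve clockwise (seen from above) all the way to its stop so that the jaws clamp the bit. Then lift the chuck with the bit out of the stand and hold it up to the inspection camera, the bit's tip at the focus point 70 mm straight out from the lens and the bit pointing straight into the lens along its line of sight. Finish holding it there, still, with the bit still clamped; do not touch the camera, and leave everything else on the bench where it lies.

Things in the scene. Friction and masses are not known exactly. Their poses are not given: they have to be found in the camera images.
- stand: blue steel setting stand, fixed to the bench, 100 x 110 mm, 80 high, open at front and back. Origin: centre of its underside, z up. Its top plate has a square pocket (50 mm wide, 8 deep, rim at z = 80 mm) that keeps the chuck's collar from turning; a brass cup (7 mm high, 13 mm bore) on its base, at z = 12 mm, takes the bit's tip
- seat (a point): point on the stand's axis at the floor of the square pocket, 72 mm above the bench: where the chuck's origin is while it is seated
- chuck: steel hand chuck, 0.45 to 0.6 kg, loose, nose down in the stand. Origin: centre of the underside of its 48 mm square, 12 mm thick collar; z up through the sleeve. Below: 35 mm dia. nose, three jaws, to z = -26 mm. Above: turning sleeve, 42 mm dia., z = 14 to 58 mm, gripped across its diameter; then a fixed hex shank, 13 mm, to z = 75 mm. Lift 75 mm or more straight up to clear the stand
- sleeve_mid (a point): point on the chuck's axis at half the sleeve's height (36 mm above the chuck's origin), where to grip: fingertips 19 mm lower just clear the collar
- sleeve (a joint): angle of the sleeve on the chuck: grows clockwise seen from above, from 0 (jaws fully open, 3 mm clear of the bit all round) to 1.2 rad (stop, bit clamped); starts between 0 and 0.25. Jaws meet the bit at about 1.0; it takes about 0.3 to 0.4 N m and stays where it is left
- tip_place (a point): point on the chuck's axis 60 mm below the chuck's origin, where the tip of the bit is in the stand and stays when clamped
- bit: steel drill bit, 10 mm dia., 68 mm long, 40 g, loose, standing tip down in the stand's cup, its shank up inside the chuck's open jaws. Origin: its tip; z points from the tip along its axis to the shank end
- bit_tip (a point): tip of the bit
- bit_end (a point): upper (shank) end of the bit, 68 mm from the tip
- camera: inspection camera on a fixed round foot (90 mm dia.), about 105 mm high: an aluminium barrel with a black 52 mm ring of small lamps round the lens. Origin: centre of the foot's underside. It looks toward its own -x, obliquely up, 60 degrees above level
- lens (a point): centre of the camera's front face, 100 mm above the bench; its z axis is the line of sight, out of the lens
- focus (a point): focus point in the air, 70 mm out from the lens on the line of sight; axes as the lens. To be shown to the camera, the bit's tip is here and the bit's z axis runs along this z axis (tip toward the lens, chuck and gripper up and away from it)
- round_file: bystander, leave alone: a round file with a wooden handle, 260 long (sizes in mm)
- wrench: bystander, leave alone: a flat steel wrench (sizes in mm)
- screwdriver: bystander, leave alone: a screwdriver (sizes in mm)
- spare_bit: bystander, leave alone: a bigger loose drill bit lying down, 13 mm dia., 100 long, not the one wanted (sizes in mm)
- grease_can: bystander, leave alone: a can, 68 dia., 75 high (sizes in mm)
- oil_bottle: bystander, leave alone: a bottle, 72 dia., 190 high (sizes in mm)
- clutch_drum: bystander, leave alone: a steel ring, 68 dia., 22 high (sizes in mm)
Mind the look-alikes: they are no part of the job. Leave any orange look-alike of the chuck alone.

How it is judged:
By the outcome, as a careful person would: the job done as asked, in the order asked, and still so for the second after the job is handed in, while the arm keeps its last pose, push and grip.
It also fails if it takes over 38 s, if anything falls off the work surface, if the arm or the gripper's body presses on something with over 40 N, if the wrist force passes 120 N, or if a joint passes its speed limit or range.

## Robot

A 6-joint arm with a two-finger parallel gripper is mounted at the origin on the work surface. World frame = base frame: x ahead of the robot, y to its left, z up, the work surface at z = 0. Lengths are in mm, angles in rad, forces in N, time in s.
With the tool pointing down it reaches from about 300 to 775 mm from the base axis. Payload 14.6 kg.
Tool frame: the origin (TCP) lies midway between the tips of the shut fingers; the grasp point (between the pads) lies 19 mm behind it; z points along the fingers, y is the line along which they close (so a half turn about z gives the same grasp; the last joint's range is limited). The gripper opens to 94 mm and grips with 3 to 60 N. Pads are 16 mm wide; open, the fingers measure 119 mm over their backs; the gripper's body (75 mm by 177 mm) begins 78 mm behind the grasp point.
Start: joints at [1.08, 0.3, 1.521, -0, 1.321, -0.067], TCP at [226.171, 501.334, 205.446] pointing down, gripper open.
Joint ranges: [-3.03, 3.03], [-0.79, 2.21], [0.23, 2.52], [-1.04, 4.18], [0, 3.07], [-2.55, 2.55]. Speed limits (rad/s): [2.22, 2.22, 2.57, 3.14, 3.14, 3.14].

## Interface

Orientations are given as [roll, pitch, yaw] about the fixed x, y, z axes, in that order (R = Rz(yaw) Ry(pitch) Rx(roll)).
In Python, from cell import manip, camera gives the robot as it stands.
- The arm moves only by the tool move_arm, never from a script. Its arguments are lists of equal length, an entry for each row: "dp": the shift along the world's x, y, z in mm, a list of three; "rotation": the turn, a rotation vector about the world's x, y, z in rad, a list of three; "hand": the opening, from 0 (shut) to 1 (fully open). A call has 1 to 10 rows; each row shifts and turns the commanded pose from where the row before left it; what a row does not reach is not made up. A row lasts 1/8 s, in which the tool goes at most 62.5 mm and 10.7 degrees, less where a joint would pass 70% of its speed; a pose out of reach is approached as far as the arm can. A call with a gripper value outside its range is refused whole. The fingers move at their own pace and stop on an object; "newtons" is the grip in N (left out, the last holds). Time passes only in rows, so rows that do not move let the fingers close. It gives the time, the measured TCP pose, the force, the opening and the grip force at its end, in the units of the state.
- manip.read_state(): the state, without advancing time (a new reading comes with each control period).
- camera(name): name is "scene" or "side" or "wrist"; returns a dict with "image" (420x560x3 uint8, red, green, blue), "fx", "fy", "cx", "cy" (pixels), "R" (3x3) and "t" (3): a world point X has camera coordinates R X + t; the wrist camera has in their place "mount" (4x4, takes a point from camera to tool coordinates, whose origin is the TCP and whose axes are the flange's). Camera axes: x right, y down, z forward; pixel columns grow to the right and rows downward; lengths in mm; the calibration is good to about 2 mm. A picture is of the moment at which its call begins: read the wrist's pose just before it. There is no depth.
- manip.sign_off(): hands the job in; it is judged then, once.
The state is a dict: "clock": time; "joints": joint angles; "qd": joint speeds; "effort": joint torques, N m; "eef_pos": TCP position; "eef_rot": TCP orientation; "wrist_force": force on the tool from outside, world axes, zero at the start; "moment": the same for the moment, N m; "finger_gap": finger opening in mm; "finger_force": force on a finger pad.
Only numpy, scipy, OpenCV 4.12 (cv2) and the standard library are available. Lean on these libraries where they do the work, as an engineer would, in place of code of your own. Each camera call takes 0.05 s, during which the arm holds its last target. There are 200 camera calls.

## Working session

There is one attempt and no reset: what is moved stays moved. The work goes in short steps, Python scripts to look and compute and a tool call to move; the robot and the scene stay as the last step left them, time stands still between calls to the robot, and variables do not carry over. Pictures are saved under pics/ and viewed, at most 10 in all, crops included, and the job is handed in when it is done.

Besides the shell and the picture viewer there is one more tool, called after "Call:" as name(argument=value, ...) on one line, values as JSON. move_arm: Moves the arm, as the interface text tells. Its arguments: {"type":"object","properties":{"dp":{"type":"array","items":{"type":"array","items":{"type":"number"}}},"rotation":{"type":"array","items":{"type":"array","items":{"type":"number"}}},"hand":{"type":"array","items":{"type":"number"}},"newtons":{"type":"number"}},"required":["dp","rotation","hand"]}

```bash
mkdir -p pics; ls
python3 - <<'E'
from cell import manip,camera
import cv2,numpy as np
s=manip.read_state();print({k:np.round(v,3).tolist() for k,v in s.items()})
for n in("scene","side"):
    c=camera(n);cv2.imwrite(f"pics/{n}0.png",c["image"][:,:,::-1]);print(n,c["fx"],c["cx"],c["cy"],np.round(c["R"],4).tolist(),np.round(c["t"],1).tolist())
a=cv2.imread("pics/scene0.png");b=cv2.imread("pics/side0.png")
E
```

```text
pics
{'clock': 0.0, 'joints': [1.08, 0.3, 1.522, -0.0, 1.321, -0.067], 'qd': [0.001, -0.0, 0.001, 0.0, 0.002, -0.002], 'effort': [0.001, -53.182, -35.274, 0.071, 0.024, -0.0], 'eef_pos': [226.061, 501.101, 204.886], 'eef_rot': [-3.14, -0.0, 2.718], 'wrist_force': [0.02, 0.608, -0.826], 'moment': [-0.006, 0.027, -0.0], 'finger_force': 0.0, 'finger_gap': 93.987}
scene 417.5415086755074 279.0709921733437 207.06013339033984 [[0.2112, 0.9773, 0.0163], [0.8007, -0.1634, -0.5763], [-0.5606, 0.1348, -0.817]] [-134.2, -394.1, 1403.2]
side 467.5987355132845 280.015531279221 208.2994522947332 [[-0.9895, -0.1439, 0.0098], [-0.1081, 0.6948, -0.711], [0.0955, -0.7047, -0.7031]] [575.3, 118.6, 1176.4]
```

View pics/scene0.png

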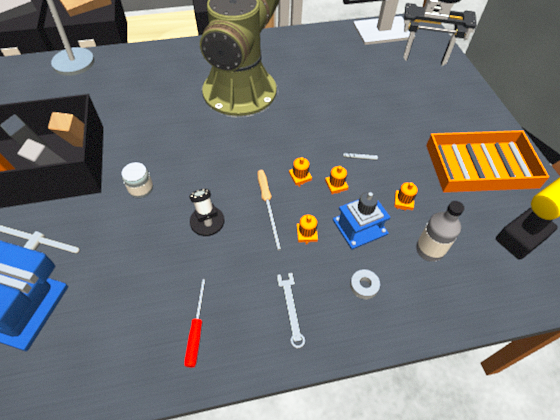

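View pics/side0.png

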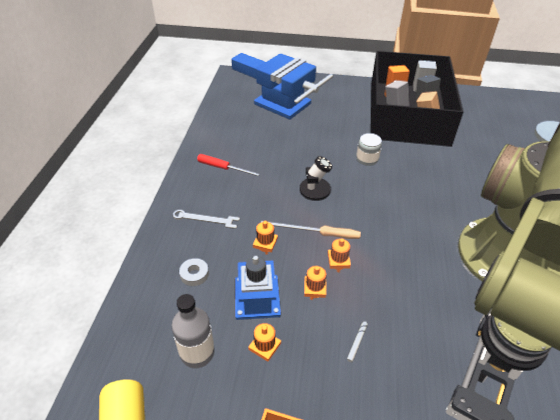

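Scene: the steel chuck in the blue stand is at (368,205), and side shows it at (256,265). The look-alikes are the four orange chucks at scene (301,170), (338,180), (406,195) and (308,229); I choose the dark steel one in the blue stand. The inspection camera is at scene (205,210) and side (316,178). Next, close crops.

Run:
```python
import cv2,numpy as np
a=cv2.imread("pics/scene0.png");b=cv2.imread("pics/side0.png")
def crop(i,x,y,w=80,h=60):
    c=cv2.resize(i[y:y+h,x:x+w],None,fx=5,fy=5,interpolation=cv2.INTER_CUBIC)
    for k in range(0,w,10): cv2.putText(c,str(x+k),(k*5,8),0,.3,(0,255,255));cv2.line(c,(k*5,10),(k*5,16),(0,255,255))
    for k in range(10,h,10): cv2.putText(c,str(y+k),(0,k*5+3),0,.3,(0,255,255))
    return c
cv2.imwrite("pics/crop0.png",np.vstack([np.hstack([crop(a,325,187),crop(a,165,182)]),np.hstack([crop(b,220,250,80,70)[:300],crop(b,280,148)])]))
```

```text
(no output)
```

View pics/crop0.png

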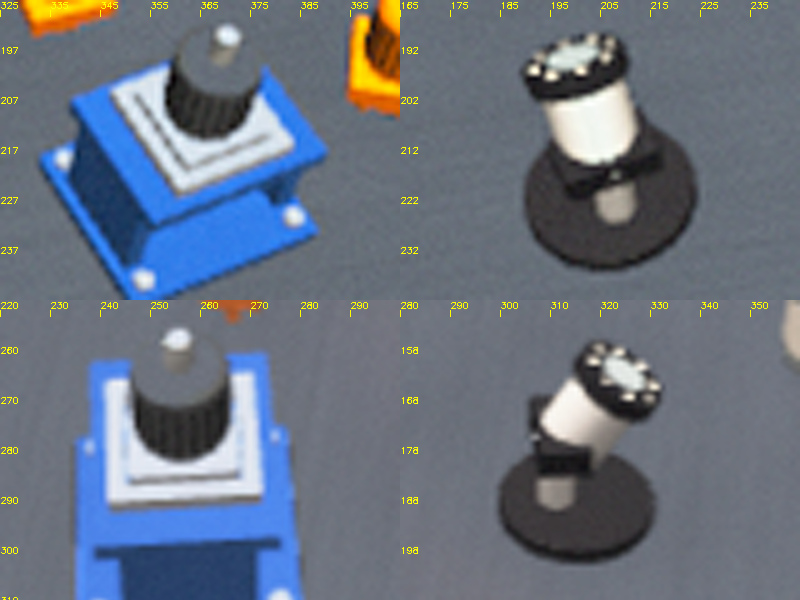

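```bash
cat > h.py <<'E'
import numpy as np
from cell import manip,camera
def cam(n):
    c=camera(n);return c
def ray(c,p):
    R,t=np.array(c["R"]),np.array(c["t"]);d=R.T@np.array([(p[0]-c["cx"])/c["fx"],(p[1]-c["cy"])/c["fy"],1]);return -R.T@t,d/np.linalg.norm(d)
def plane(c,p,z):
    o,d=ray(c,p);return o+d*(z-o[2])/d[2]
def tri(l):
    A=0;b=0
    for c,p in l:
        o,d=ray(c,p);M=np.eye(3)-np.outer(d,d);A=A+M;b=b+M@o
    X=np.linalg.solve(A,b);return X,[np.linalg.norm((np.eye(3)-np.outer(ray(c,p)[1],ray(c,p)[1]))@(X-ray(c,p)[0])) for c,p in l]
E
python3 - <<'E'
from h import *
np.set_printoptions(precision=1,suppress=True)
S=cam("scene");D=cam("side")
P={"shank147":((370.4,194.4),(255.8,258),147),"lens100":((199.4,193.4),(325.4,162.4),100),"foot6":((207,220.6),(315.4,188.6),6)}
for k,(a,b,z) in P.items(): print(k,tri([(S,a),(D,b)]),plane(S,a,z),plane(D,b,z))
sc=[plane(S,p,80) for p in((347,205.4),(361.6,225.6),(383.6,216.6))]
sd=[plane(D,p,80) for p in((241.4,266),(241.4,290.6),(272.4,289.4),(270,265))]
print(np.array(sc),np.array(sd),np.mean(sd,0),(sc[0]+sc[2])/2)
for q in (sc,sd):
  for i in range(len(q)-1):
    v=q[i+1]-q[i];print(np.linalg.norm(v),np.degrees(np.arctan2(v[1],v[0])))
E
```

```text
shank147 (array([603.2, 221.9, 144.7]), [np.float64(1.7057815008098238), np.float64(1.7057815008095787)]) [606.4 221.6 147. ] [601.5 222.3 147. ]
lens100 (array([ 484.3, -171.2,   99.4]), [np.float64(2.478144621278046), np.float64(2.4781446212780636)]) [ 487.6 -169.9  100. ] [ 482.6 -173.3  100. ]
foot6 (array([ 504.7, -166.1,    5.4]), [np.float64(1.7686729723279289), np.float64(1.768672972327725)]) [ 507.  -165.2    6. ] [ 503.5 -167.3    6. ]
[[581.9 182.7  80. ]
 [646.  199.1  80. ]
 [632.  260.3  80. ]] [[640.7 196.2  80. ]
 [627.4 261.1  80. ]
 [562.6 248.1  80. ]
 [578.1 183.7  80. ]] [602.2 222.3  80. ] [606.9 221.5  80. ]
66.15446215969142 14.359691156743338
62.79929142690925 102.914864025257
66.34664202557884 101.63393113883397
66.08838402562176 -168.64279705416166
66.2843687697756 -76.41649981592973
```

Run:
```python
from h import *
np.set_printoptions(precision=3,suppress=True)
S=cam("scene");D=cam("side")
print("bottle",tri([(S,(455,209)),(D,(187,302))])[0],"can",plane(S,(136,172),75))
for n,p in dict(o1=(301,164),o2=(338,172),o3=(407,187),o4=(308,222)).items(): print(n,plane(S,p,60))
w=camera("wrist");print(np.array(w["mount"]),w["fx"],w["cx"],w["cy"])
```

```text
bottle [702.823 372.709 182.311] can [ 364.946 -326.181   75.   ]
o1 [410.918 108.652  60.   ]
o2 [458.215 199.598  60.   ]
o3 [543.579 363.15   60.   ]
o4 [597.743  80.111  60.   ]
[[  -0.001   -0.973   -0.232   66.013]
 [   1.      -0.001    0.       0.104]
 [  -0.      -0.232    0.973 -178.524]
 [   0.       0.       0.       1.   ]] 358.0534353041957 278.92506401977147 206.84264967462934
```

Call:
move_arm(dp=[[10,-40,24],[22,-56,15],[20,-56,15],[20,-56,15],[20,-56,15],[20,-56,15],[20,-56,15],[20,-56,15],[20,-56,15],[10,-56,15]], rotation=[[0,0,0],[0,0,0],[0,0,0],[0,0,0],[0,0,0],[0,0,0],[0,0,0],[0,0,0],[0,0,0],[0,0,0]], hand=[1,1,1,1,1,1,1,1,1,1])

```text
clock: 1.6
eef_pos: [408.4, -44.7, 364.9]
eef_rot: [3.142, 0.0, 2.718]
wrist_force: [0.7, 0.2, -0.1]
finger_gap: 94.1
finger_force: 0.0
```

Call:
move_arm(dp=[[15,-50,-30],[5,-40,-35],[0,0,0]], rotation=[[0,0,0],[0,0,0],[0,0,0]], hand=[1,1,1])

```text
clock: 1.98
eef_pos: [427.4, -134.3, 297.0]
eef_rot: [-3.141, -0.005, 2.715]
wrist_force: [-0.8, -0.3, 0.8]
finger_gap: 93.8
finger_force: 0.0
```

```bash
cat >> h.py <<'E'
from scipy.spatial.transform import Rotation as Ro
def wrist():
    s=manip.read_state();w=camera("wrist");T=np.eye(4);T[:3,:3]=Ro.from_euler("xyz",s["eef_rot"]).as_matrix();T[:3,3]=s["eef_pos"]
    M=np.linalg.inv(T@np.array(w["mount"]));w=dict(w);w["R"]=M[:3,:3];w["t"]=M[:3,3];return w
E
python3 - <<'E'
from h import *
import cv2,pickle
w=wrist();i=w["image"][:,:,::-1];cv2.imwrite("pics/w1.png",i);pickle.dump(w,open("w1.pkl","wb"))
p=lambda X:(lambda q:(w["fx"]*q[0]/q[2]+w["cx"],w["fy"]*q[1]/q[2]+w["cy"]))(w["R"]@np.array(X)+w["t"])
u,v=p([490,-170,80]);print(u,v)
x=int(np.clip(u-100,0,360));y=int(np.clip(v-75,0,270));print(x,y)
c=cv2.resize(i[y:y+150,x:x+200],None,fx=4,fy=4,interpolation=cv2.INTER_CUBIC)
for k in range(0,200,20): cv2.putText(c,str(x+k),(k*4,10),0,.4,(0,255,255));cv2.line(c,(k*4,12),(k*4,18),(0,255,255))
for k in range(20,150,20): cv2.putText(c,str(y+k),(0,k*4+3),0,.4,(0,255,255))
cv2.imwrite("pics/w1c.png",c)
E
```

```text
273.1827046893446 244.05869748678214
173 169
```

View pics/w1c.png

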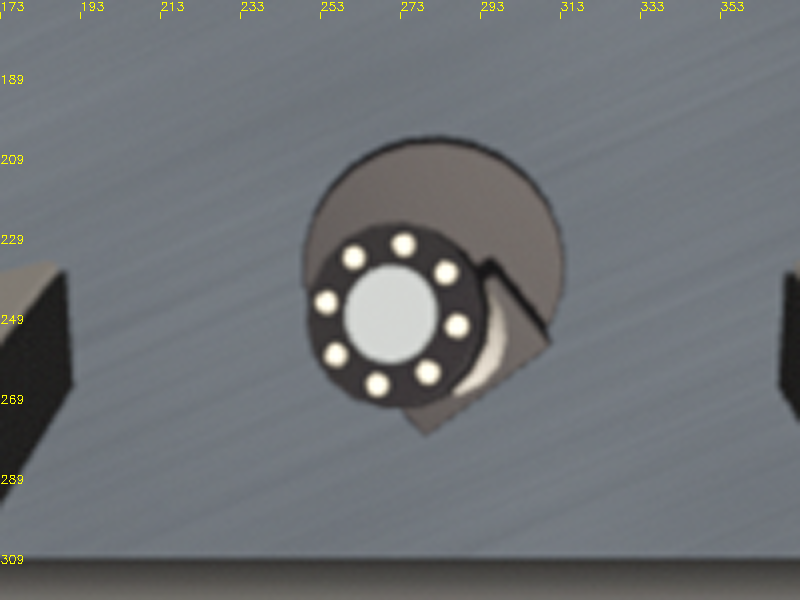

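Crop: the inspection camera from above. Lens centre is at about (270.5,247.5), foot circle centre about (281.4,235.5), and the bracket's back edge runs from (279.3,277.8) to (310.3,254.5).

Run:
```python
from h import *
import cv2,pickle
from scipy.optimize import least_squares
np.set_printoptions(precision=2,suppress=True)
w=pickle.load(open("w1.pkl","rb"));S=cam("scene");D=cam("side")
L=(270.5,247.5)
print("lens wrist z100",plane(w,L,100),"3cam",tri([(w,L),(S,(199.4,193.4)),(D,(325.4,162.4))]))
for z in(6,10): print("foot",plane(w,(281.4,235.5),z))
e=plane(w,(310.3,254.5),65)-plane(w,(279.3,277.8),65);print("edge",e,np.degrees(np.arctan2(e[1],e[0])))
# foot: threshold-free; fit lamps
g=cv2.cvtColor(w["image"],cv2.COLOR_RGB2GRAY);n,l,st,ce=cv2.connectedComponentsWithStats((g>235).astype(np.uint8))
P=np.array([ce[i] for i in range(1,n) if 8<st[i,4]<80 and np.hypot(*(ce[i]-L))<30]);print(len(P),P)
ang=np.argsort(np.arctan2(P[:,1]-L[1],P[:,0]-L[0]));P=P[ang]
def proj(X): q=X@w["R"].T+w["t"];return np.c_[w["fx"]*q[:,0]/q[:,2]+w["cx"],w["fy"]*q[:,1]/q[:,2]+w["cy"]]
def f(v,az):
    x,y,ph,r=v;ls=np.array([np.cos(az)*.5,np.sin(az)*.5,.75**.5]);a=np.array([-np.sin(az),np.cos(az),0]);b=np.cross(ls,a)
    t=ph-np.arange(len(P))*2*np.pi/8
    return (proj(np.array([x,y,100])+r*(np.outer(np.cos(t),a)+np.outer(np.sin(t),b)))-P).ravel()
for azd in range(150,270,10):
    best=min((least_squares(f,[485,-171,p0,21],args=(np.radians(azd),)) for p0 in np.arange(0,6.3,.6)),key=lambda s:s.cost)
    print(azd,best.cost,best.x)
```

```text
lens wrist z100 [ 486.25 -171.2   100.  ] 3cam (array([ 485.14, -170.97,  100.21]), [np.float64(1.007968535118027), np.float64(2.2808757402999813), np.float64(2.8476463095152815)])
foot [ 506.23 -166.31    6.  ]
foot [ 505.06 -165.81   10.  ]
edge [-12.12  46.95   0.  ] 104.47525310436366
8 [[273.5  229.5 ]
 [261.   232.8 ]
 [283.82 236.82]
 [254.   244.  ]
 [286.67 249.92]
 [256.5  257.2 ]
 [279.5  261.5 ]
 [266.75 264.67]]
150 2.0869143769000313 [ 485.53 -171.19    3.05  -19.07]
160 1.7815473162613102 [ 485.52 -171.23   -0.25   19.09]
170 1.2350386834422298 [ 485.5  -171.26    2.73  -19.16]
180 0.615019108946657 [ 485.5  -171.3     5.71   19.28]
190 0.16469036754338637 [ 485.5  -171.34    5.55   19.44]
200 0.18180629935051362 [ 485.51 -171.38    2.25  -19.63]
210 0.9894669580487118 [ 485.52 -171.41    5.23   19.85]
220 2.8986672376748146 [ 485.54 -171.43    1.92  -20.1 ]
230 6.1639454068256185 [ 485.56 -171.46   -1.39   20.35]
240 10.935657253240475 [ 485.59 -171.47    1.58  -20.6 ]
250 17.215009654514382 [ 485.62 -171.48    4.55   20.84]
260 24.820278537662183 [ 485.65 -171.48    4.37   21.06]
```

Call:
move_arm(dp=[[12,25,0],[25,50,0],[25,50,-5],[25,50,-5],[25,50,-10],[25,50,-10],[20,40,-10],[15,30,-5],[5,11,-2],[0,0,0]], rotation=[[0,0,0],[0,0,0],[0,0,0],[0,0,0],[0,0,0],[0,0,0],[0,0,0],[0,0,0],[0,0,0],[0,0,0]], hand=[1,1,1,1,1,1,1,1,1,1])

```text
clock: 3.38
eef_pos: [604.8, 223.9, 253.0]
eef_rot: [3.141, 0.0, 2.719]
wrist_force: [-0.3, 0.0, -0.3]
finger_gap: 93.8
finger_force: 0.0
```

Run:
```python
from h import *
import cv2,pickle
w=wrist();i=w["image"][:,:,::-1];pickle.dump(w,open("w2.pkl","wb"))
p=lambda X:(lambda q:(w["fx"]*q[0]/q[2]+w["cx"],w["fy"]*q[1]/q[2]+w["cy"]))(w["R"]@np.array(X)+w["t"])
u,v=p([604,222,120]);print(u,v,manip.read_state()["joints"])
x=int(np.clip(u-100,0,360));y=int(np.clip(v-75,0,270));print(x,y)
c=cv2.resize(i[y:y+150,x:x+200],None,fx=4,fy=4,interpolation=cv2.INTER_CUBIC)
for k in range(0,200,20): cv2.putText(c,str(x+k),(k*4,10),0,.4,(0,0,255));cv2.line(c,(k*4,12),(k*4,18),(0,0,255))
for k in range(20,150,20): cv2.putText(c,str(y+k),(0,k*4+3),0,.4,(0,0,255))
cv2.imwrite("pics/w2c.png",c)
```

```text
276.32677446369166 197.6455640235668 [ 2.96654328e-01  4.90526157e-01  1.14901724e+00 -1.18774625e-04
  1.50126004e+00 -8.50741722e-01]
176 122
```

View pics/w2c.png

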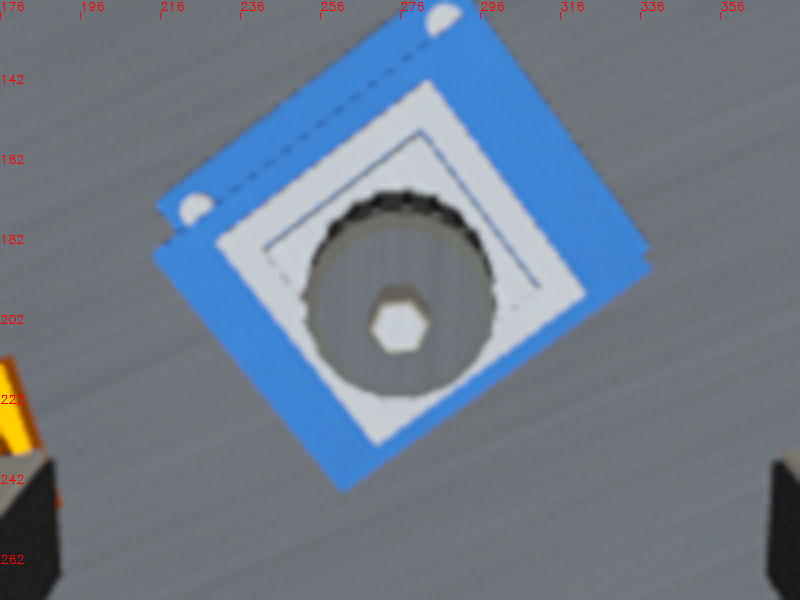

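Crop: the steel chuck is in the white pocket frame. Shank top is at (276,203.5), sleeve top centre (276.3,197.6), frame centre (276.5,188.3).

Run:
```python
from h import *
import pickle
w=pickle.load(open("w2.pkl","rb"))
for p,z in(((276,203.5),147),((276.3,197.6),130),((276.5,188.3),80)):print(plane(w,p,z))
q=[plane(w,(176+a/4,122+b/4),80) for a,b in((427,80),(218,242),(377,445),(586,293))]
for i in range(4):
    v=q[(i+1)%4]-q[i];print(np.linalg.norm(v),np.degrees(np.arctan2(v[1],v[0])))
```

```text
[603.18275116 222.26249031 147.        ]
[602.04642082 222.92761551 130.        ]
[603.02694691 222.35618201  80.        ]
65.2180769160159 -76.83381835428482
65.71774201068895 12.334362674360467
65.94816078803596 102.89150483556554
66.02735409628899 -167.0288294233012
```

Call:
move_arm(dp=[[-2,-1.4,-25],[0,0,-40],[0,0,-40],[0,0,-35],[0,0,-18],[0,0,-4],[0,0,0]], rotation=[[0,0,0],[0,0,0],[0,0,0],[0,0,0],[0,0,0],[0,0,0],[0,0,0]], hand=[1,1,1,1,1,1,1])

```text
clock: 4.3
eef_pos: [603.7, 221.9, 91.8]
eef_rot: [3.14, 0.001, 2.718]
wrist_force: [-0.2, 0.3, 0.3]
finger_gap: 94.1
finger_force: 0.0
```

Call:
move_arm(dp=[[0,0,-1],[0,0,0],[0,0,0],[0,0,0],[0,0,0],[0,0,0],[0,0,0],[0,0,0]], rotation=[[0,0,0],[0,0,0],[0,0,0],[0,0,0],[0,0,0],[0,0,0],[0,0,0],[0,0,0]], hand=[0.4,0.4,0.3,0.3,0.3,0.3,0.3,0.3], newtons=50)

```text
clock: 5.3
eef_pos: [603.2, 221.9, 89.5]
eef_rot: [-3.142, -0.0, 2.718]
wrist_force: [-0.5, -0.2, 1.6]
finger_gap: 41.4
finger_force: 50.0
```

```bash
python3 -c "
from cell import manip;s=manip.read_state();print(s['moment'],s['wrist_force'],s['finger_gap'],s['finger_force'],s['eef_pos'])"
```

```text
[-0.13439137  0.06887353 -0.01525938] [-0.47229604 -0.15470333  1.6157995 ] 41.38282105170505 50.000139013136504 [603.16657085 221.90288343  89.46370575]
```

Call:
move_arm(dp=[[0,0,0],[0,0,0],[0,0,0],[0,0,0],[0,0,0],[0,0,0],[0,0,0]], rotation=[[0,0,-0.08],[0,0,-0.14],[0,0,-0.14],[0,0,-0.14],[0,0,-0.14],[0,0,-0.14],[0,0,-0.12]], hand=[0.3,0.3,0.3,0.3,0.3,0.3,0.3])

```text
clock: 6.18
eef_pos: [602.6, 221.4, 89.5]
eef_rot: [-3.14, 0.001, 1.814]
wrist_force: [-5.6, -4.3, 4.4]
finger_gap: 41.1
finger_force: 50.0
```

```bash
python3 -c "
from cell import manip;s=manip.read_state();print(s['moment'],s['wrist_force'],s['finger_gap'],s['eef_pos'],s['eef_rot'],s['joints'])"
```

```text
[-0.84491802  1.1137992   0.28218961] [-5.63632171 -4.33570119  4.39574895] 41.10237006066391 [602.64628694 221.43374944  89.4510551 ] [-3.13981714e+00  6.88415752e-04  1.81383652e+00] [ 2.95336867e-01  6.11221165e-01  1.35095389e+00 -6.42827713e-04
  1.18122675e+00  5.25419612e-02]
```

Call:
move_arm(dp=[[0,0,0],[0,0,0],[0,0,0]], rotation=[[0,0,-0.06],[0,0,-0.06],[0,0,-0.05]], hand=[0.3,0.3,0.3])

```text
clock: 6.55
eef_pos: [602.5, 221.4, 89.4]
eef_rot: [-3.14, 0.001, 1.646]
wrist_force: [-6.7, -3.8, 5.1]
finger_gap: 41.3
finger_force: 50.0
```

```bash
python3 -c "
from cell import manip;s=manip.read_state();print(s['moment'],s['wrist_force'],s['finger_gap'],s['eef_pos'],s['eef_rot'])"
```

```text
[-0.93949284  1.25940827  0.33222504] [-6.69091783 -3.79123392  5.06584502] 41.27370537260787 [602.49920639 221.38254123  89.42942146] [-3.13955249e+00  1.08373328e-03  1.64629466e+00]
```

Call:
move_arm(dp=[[0,0,0],[0,0,0],[0,0,0]], rotation=[[0,0,-0.05],[0,0,-0.04],[0,0,-0.03]], hand=[0.3,0.3,0.3])

```text
clock: 6.92
eef_pos: [602.3, 221.2, 89.5]
eef_rot: [-3.139, 0.002, 1.528]
wrist_force: [-8.3, -5.2, 5.2]
finger_gap: 41.2
finger_force: 50.0
```

```bash
python3 -c "
from cell import manip;s=manip.read_state();print(s['moment'],s['wrist_force'],s['finger_gap'],s['eef_pos'],s['eef_rot'])"
```

```text
[-1.16576589  1.62876318  1.20958039] [-8.31586134 -5.22954677  5.16947336] 41.21989197264364 [602.33030363 221.24534515  89.45340457] [-3.13929588e+00  1.89287457e-03  1.52779172e+00]
```

Call:
move_arm(dp=[[0,0,0],[0,0,0]], rotation=[[0,0,-0.04],[0,0,0]], hand=[0.3,0.3], newtons=60)

```text
clock: 7.18
eef_pos: [602.3, 221.9, 89.5]
eef_rot: [-3.14, 0.001, 1.489]
wrist_force: [-6.3, -2.3, 4.3]
finger_gap: 41.0
finger_force: 60.0
```

```bash
python3 -c "
from cell import manip;s=manip.read_state();print(s['moment'],s['wrist_force'],s['finger_gap'],s['eef_pos'],s['eef_rot'])"
```

```text
[-0.35500094  1.41625424  1.24688008] [-6.29528387 -2.29302216  4.26149958] 40.97561687057224 [602.33125991 221.89744902  89.47652351] [-3.13968901e+00  1.07218708e-03  1.48914480e+00]
```

Call:
move_arm(dp=[[0,0,0],[0,0,0]], rotation=[[0,0,0.015],[0,0,0]], hand=[0.3,0.3])

```text
clock: 7.42
eef_pos: [602.4, 221.9, 89.5]
eef_rot: [-3.14, 0.001, 1.504]
wrist_force: [-7.5, -2.7, 4.6]
finger_gap: 40.8
finger_force: 60.0
```

```bash
python3 -c "
from cell import manip;s=manip.read_state();print(s['moment'],s['wrist_force'],s['finger_gap'],s['eef_pos'],s['eef_rot'])"
```

```text
[-0.31825065  1.49160899  0.55213127] [-7.46158076 -2.69745453  4.62206499] 40.82855469328335 [602.38675182 221.86381454  89.50828993] [-3.13967474e+00  7.68278784e-04  1.50388469e+00]
```

Call:
move_arm(dp=[[-0.4,-0.1,0],[0,0,3],[0,0,10],[0,0,20],[0,0,25],[0,0,25],[0,0,15],[0,0,0]], rotation=[[0,0,0.009],[0,0,0],[0,0,0],[0,0,0],[0,0,0],[0,0,0],[0,0,0],[0,0,0]], hand=[0.3,0.3,0.3,0.3,0.3,0.3,0.3,0.3])

```text
clock: 8.43
eef_pos: [603.2, 221.9, 189.0]
eef_rot: [3.139, -0.001, 1.512]
wrist_force: [1.1, -0.2, -7.0]
finger_gap: 41.4
finger_force: 60.0
```

Run:
```python
from h import *
import cv2
s=manip.read_state();print(s['moment'],s['wrist_force'],s['finger_gap'],s['eef_pos'],s['eef_rot'],s['joints'])
a=[]
P=np.array(s["eef_pos"])-[0,0,20]
for n in("side","scene"):
    c=cam(n);q=np.array(c["R"])@P+c["t"];u,v=c["fx"]*q[0]/q[2]+c["cx"],c["fy"]*q[1]/q[2]+c["cy"]
    x,y=int(u-40),int(v-50);print(n,x,y);a.append(cv2.resize(c["image"][y:y+100,x:x+80,::-1],None,fx=5,fy=5,interpolation=cv2.INTER_CUBIC))
cv2.imwrite("pics/lift.png",np.hstack(a))
```

```text
[-0.0504551   0.12175377 -0.02836231] [ 1.09514833 -0.18499855 -7.01606876] 41.36201104830779 [603.15678034 221.92519453 188.98303421] [ 3.13941746e+00 -8.41019880e-04  1.51162009e+00] [2.95573279e-01 5.20001268e-01 1.25247297e+00 3.37864706e-05
 1.36678653e+00 3.54743626e-01]
side 214 200
scene 331 137
```

View pics/lift.png

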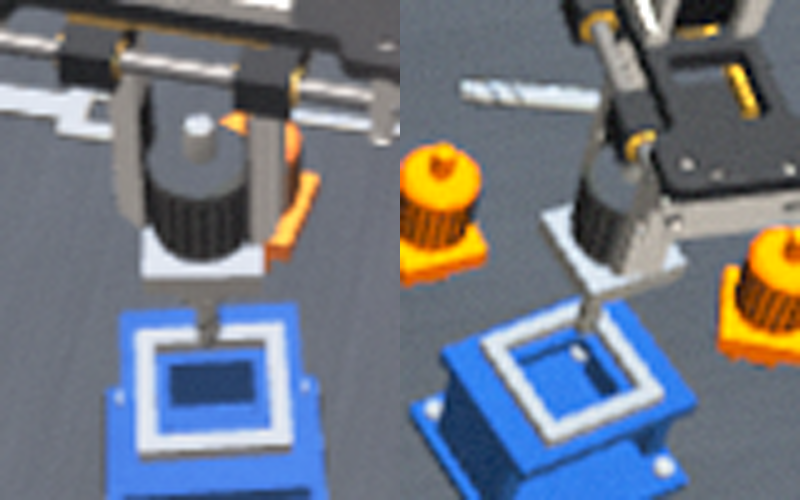

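The steel chuck is hanging from the gripper with the bit clamped and clear of the stand. Now carry it to a point 80 mm out from the final pose along the line of sight.

Call:
move_arm(dp=[[-8,-15,18],[-14,-26,18],[-20,-37,18],[-24,-45,18],[-26,-48,12],[-26,-48,8],[-26,-48,6],[-24,-45,5],[-22,-41,5],[-18,-34,0]], rotation=[[0,0,0],[0.01,-0.04,0],[0.015,-0.058,0],[0.015,-0.058,0],[0.015,-0.058,0],[0.015,-0.058,0],[0.015,-0.058,0],[0.015,-0.058,0],[0.015,-0.058,0],[0.016,-0.061,0]], hand=[0.3,0.3,0.3,0.3,0.3,0.3,0.3,0.3,0.3,0.3])

```text
clock: 9.78
eef_pos: [393.6, -166.3, 295.2]
eef_rot: [2.637, -0.154, 1.551]
wrist_force: [0.0, -0.7, -5.6]
finger_gap: 41.1
finger_force: 60.0
```

Call:
move_arm(dp=[[-12,-22,0],[-7,-13,0],[0,0,0]], rotation=[[0,0,0],[0,0,0],[0,0,0]], hand=[0.3,0.3,0.3])

```text
clock: 10.15
eef_pos: [375.2, -200.7, 294.6]
eef_rot: [2.641, -0.155, 1.549]
wrist_force: [-0.1, 0.5, -5.9]
finger_gap: 40.8
finger_force: 60.0
```

Run:
```python
from h import *
s=manip.read_state();np.set_printoptions(precision=3,suppress=True)
Rm=Ro.from_euler("xyz",s["eef_rot"]).as_matrix();z=Rm[:,2];los=np.array([.5*np.cos(np.radians(194.5)),.5*np.sin(np.radians(194.5)),.75**.5])
F=np.array([485.7,-171.2,100])+70*los;T=np.array(s["eef_pos"])
print("joints",s["joints"],T,"z",z,"want",-los,"rotvec",np.cross(z,-los),"dp",F+77.3*los-T,F,F+77.3*los)
```

```text
joints [-0.873 -0.239  1.953  0.499  1.228 -0.935] [ 375.17  -200.711  294.614] z [ 0.483  0.125 -0.867] want [ 0.484  0.125 -0.866] rotvec [ 0.    -0.001 -0.   ] dp [ 39.226  11.07  -67.049] [ 451.815 -179.963  160.622] [ 414.396 -189.64   227.566]
```

Call:
move_arm(dp=[[8,2.2,-14],[12,3.4,-20],[10,2.8,-17],[6,1.7,-10],[3.2,1,-6],[0,0,0],[0,0,0]], rotation=[[0,0,0],[0,0,0],[0,0,0],[0,0,0],[0,0,0],[0,0,0],[0,0,0]], hand=[0.3,0.3,0.3,0.3,0.3,0.3,0.3])

```text
clock: 11.02
eef_pos: [415.0, -189.3, 228.9]
eef_rot: [2.639, -0.154, 1.551]
wrist_force: [0.1, 0.6, -6.2]
finger_gap: 41.4
finger_force: 60.0
```

Run:
```python
from h import *
import cv2
s=manip.read_state();np.set_printoptions(precision=3,suppress=True)
Rm=Ro.from_euler("xyz",s["eef_rot"]).as_matrix();T=np.array(s["eef_pos"]);print(T,Rm[:,2],s["joints"])
F=np.array([451.8,-180,160.6]);a=[]
for n in("side","scene"):
    c=cam(n)
    def pr(X): q=np.array(c["R"])@X+c["t"];return c["fx"]*q[0]/q[2]+c["cx"],c["fy"]*q[1]/q[2]+c["cy"]
    u,v=pr(F);x,y=int(u-33),int(v-40);print(n,x,y,"focus",pr(F),"origin",pr(F-60*np.array([.484,.125,-.866])),"lens",pr(np.array([485.7,-171.2,100])))
    k=cv2.resize(c["image"][y:y+80,x:x+66,::-1],None,fx=6,fy=6,interpolation=cv2.INTER_CUBIC)
    for j in range(0,66,10): cv2.putText(k,str(x+j),(j*6,9),0,.3,(0,0,255));cv2.line(k,(j*6,11),(j*6,16),(0,0,255))
    for j in range(10,80,10): cv2.putText(k,str(y+j),(0,j*6+3),0,.3,(0,0,255))
    a.append(k)
cv2.imwrite("pics/fin.png",np.hstack(a))
```

```text
[ 414.977 -189.255  228.94 ] [ 0.485  0.125 -0.866] [-0.767 -0.126  2.015  0.522  1.024 -0.933]
side 306 104 focus (np.float64(339.05316795037464), np.float64(144.0392429182766)) origin (np.float64(352.54876443393505), np.float64(127.00641053524784)) lens (np.float64(324.2116577298002), np.float64(162.7654620928147))
scene 157 126 focus (np.float64(190.04163440264128), np.float64(166.9682333468336)) origin (np.float64(182.09383679596687), np.float64(143.40543741982293)) lens (np.float64(198.80193617269833), np.float64(192.87845936176896))
```

View pics/fin.png

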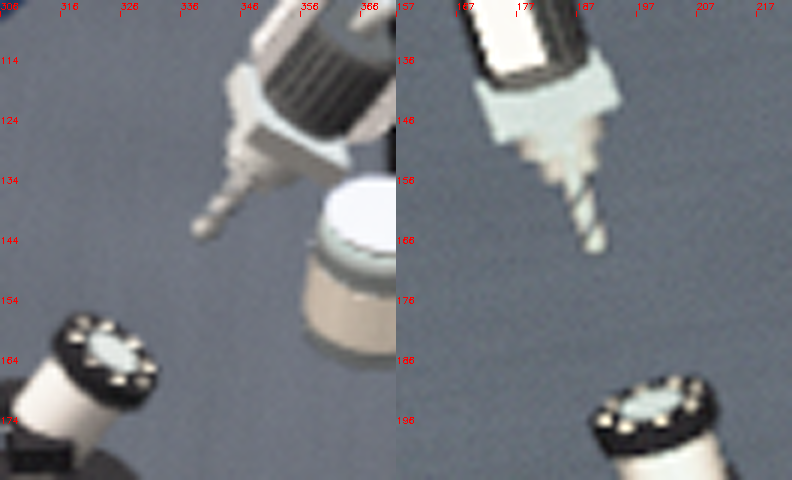

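Call:
move_arm(dp=[[0,0,0],[0,0,0]], rotation=[[0,0,0],[0,0,0]], hand=[0.3,0.3])

```text
clock: 11.38
eef_pos: [414.9, -189.1, 228.6]
eef_rot: [2.639, -0.154, 1.551]
wrist_force: [-0.6, 0.7, -5.1]
finger_gap: 41.2
finger_force: 60.0
```

Call:
move_arm(dp=[[0,0,0],[0,0,0]], rotation=[[0,0,0],[0,0,0]], hand=[0.3,0.3])

```text
clock: 11.62
eef_pos: [415.0, -189.1, 228.4]
eef_rot: [2.639, -0.154, 1.551]
wrist_force: [0.6, -1.0, -5.3]
finger_gap: 41.3
finger_force: 60.0
```

Call:
move_arm(dp=[[-0.5,-0.5,-1],[0,0,0],[0,0,0],[0,0,0],[0,0,0],[0,0,0]], rotation=[[0,0,0],[0,0,0],[0,0,0],[0,0,0],[0,0,0],[0,0,0]], hand=[0.3,0.3,0.3,0.3,0.3,0.3])

```text
clock: 12.38
eef_pos: [414.5, -189.6, 227.5]
eef_rot: [2.639, -0.154, 1.551]
wrist_force: [0.2, -0.2, -5.4]
finger_gap: 40.9
finger_force: 60.0
```

```bash
python3 -c "
from cell import manip;s=manip.read_state();print(s['eef_pos'],s['qd'],s['finger_gap']);print(manip.sign_off())"
```

```text
[ 414.46951605 -189.57474933  227.45677504] [-0.00032099  0.0008269  -0.00027609  0.00129221 -0.00050214  0.00186666] 40.91107707943261
the job is handed in; nothing more can be done
None
```

I turned the sleeve about 1.2 rad clockwise to its stop, lifted the chuck with the bit clamped, and handed the job in at 12.4 s with the bit pointing into the lens and its tip on the focus point, to within about 1–2 mm by my camera check; the judge's verdict was not shown.

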